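# Load a label roll into the feeder under its flush shutter

### The job

Slide the flush metal shutter of the label feeder fully open (it has no handle: press down on it and drag), then stand the roll of label paper on the spindle in the well it uncovers, lowering it gently until it rests on the well floor, and let go. Do not drop the roll, leave the shutter fully open, and leave the other things on the bench where they are.

Things in the scene. Friction and masses are not known exactly. Their poses are not given: they have to be found in the camera images.
- feeder: Label-roll feeder, white box fixed to the bench, 270 (x) x 150 x 60 mm tall. Origin: centre of its underside; the shutter opens along its +x. Its top has a recessed track, 218 x 98 mm, for the shutter; at x = -52.5 mm, under the closed shutter, the track has a well, 84 x 84 mm, 50 mm deep below the top, holding the spindle. The rest of the track is 7 mm deep.
- shutter_top (a point): Centre of the top face of the shutter (moves with it; axes as the feeder's): bare metal plate, 110 (x) x 96 x 5 mm, ribbed in the middle, top level with the feeder's top, 60 mm above the bench; no handle, no edge to catch when closed. Takes about 2 N to slide and stays where left; rigid downwards. Press with shut fingertips (8 to 20 N) and drag along +x.
- shutter (a joint): How far the shutter has slid along the feeder's +x, in m: 0 = closed over the well, 0.105 = fully open against its stop. It uncovers the whole well from 0.097.
- spindle_foot (a point): Foot of the spindle, on the floor of the well (10 mm above the bench, 50 mm below the feeder's top); z up, axes as the feeder's. The spindle is a fixed upright steel pin on this point, 24 mm diameter, 40 mm tall, tapered over its top 6 mm. Hidden by the shutter while that is closed.
- roll: Roll of label paper standing on end, loose, 62 mm diameter, 110 mm tall, with a 34 mm bore right through along its z axis; both ends alike; 0.15 to 0.3 kg. Origin at its centre, half-way up (55 mm above what it stands on). Seated on the spindle it stands on the well floor and its upper 60 mm stick out above the feeder's top.
- foil_bottle_mid (a point): Bystander, loose: foil-grey bottle with a screw cap, 56 mm diameter, 115 mm tall. The point is on its axis, about half-way up.
- glass_jar_mid (a point): Bystander, loose: glass jar with a screw cap, 60 mm diameter, 100 mm tall. The point is on its axis, about half-way up.
- screw_cap_mid (a point): Bystander, loose: empty screw cap lying mouth up, 52 mm diameter, 24 mm tall. The point is on its axis, about half-way up.
- tape_mid (a point): Bystander, loose: flat cardboard ring (used-up tape core), 92 mm outside, 74 mm inside, 24 mm tall, lying flat. The point is on its axis, about half-way up.
- tube_rack_mid (a point): Bystander, loose: rack of small tubes, 160 x 75 x 38 mm. The point is on its axis, about half-way up.
- spray_mid (a point): Bystander, loose: clear spray bottle, 68 mm diameter, 190 mm tall. The point is on its axis, about half-way up.
Not all that is in view belongs to the job. Leave any green or purple look-alike of the roll alone.

How it is judged (in metres and radians):
On the way:
1. the shutter has been slid fully open (at least 97 of its 105 mm) (value of joint shutter above 0.097 m), for 0.2 s.
At the end, for the whole second after the job is handed in: The shutter is fully open (at least 97 of 105 mm); the roll stands upright (within 0.1 rad) on the spindle (axes within 9 mm) and on the well floor (its centre within about 4 mm of 55 mm above it), at rest and released (value of joint shutter above 0.097 m and horizontal distance between roll and spindle_foot below 0.009 m and z of roll in the frame of spindle_foot between 0.05 and 0.059 m and angle between the z axis of roll and the z axis of feeder, either way round below 0.1 rad and linear speed of roll below 0.02 m/s); the robot touches nothing.
It fails at once if the roll is dropped: out of the fingers it moves faster than 0.5 m/s (a fall of some 13 mm) (linear speed of roll above 0.5 m/s and contact force between the fingers and roll below 0.05 N).
It fails at once if one of the other things on the bench is moved more than 40 mm (distance of any of foil_bottle_mid, glass_jar_mid, screw_cap_mid, tape_mid, tube_rack_mid, spray_mid from where it was at the start of the episode above 0.04 m).
It also fails if it takes over 53 s, if anything falls off the work surface, if the arm or the gripper's body presses on something with over 40 N, if the wrist force passes 120 N, or if a joint passes its speed limit or range.

### The arm

A 6-joint arm with a two-finger parallel gripper is mounted at the origin on the work surface. World frame = base frame: x ahead of the robot, y to its left, z up, the work surface at z = 0. Lengths are in mm, angles in degrees, forces in N, time in s.
With the tool pointing down it reaches from about 300 to 850 mm from the base axis. Payload 4.2 kg.
Tool frame: the origin (TCP) lies between the finger pads; the fingertips stand 22 mm ahead of it and the grasp point (between the pads) lies 3 mm ahead of it (env.finger_overhang is the distance from the TCP to the fingertips, in mm); z points along the fingers, y is the line along which they close (so a half turn about z gives the same grasp; the last joint's range is limited). The gripper opens to 91 mm and grips with 3 to 60 N. Pads are 32 mm wide; open, the fingers measure 118 mm over their backs; the gripper's body (76 mm by 178 mm) begins 60 mm behind the grasp point.
Start: joints at [-66.807, 18.312, 89.639, -0, 72.044, -1.146], TCP at [236.984, -523.908, 235.976] pointing down, gripper open.
Joint ranges: [-177.97, 177.97], [-48.28, 115.42], [12.27, 149.76], [-77.06, 257.06], [2.81, 150.46], [-146.56, 146.56]. Speed limits (degrees/s): [147.25, 147.25, 180, 180, 180, 180].

### API

Orientations are given as [roll, pitch, yaw] about the fixed x, y, z axes, in that order (R = Rz(yaw) Ry(pitch) Rx(roll)).
In Python, from workcell import state, cams, ticket, look_for, outline_of, env gives the robot as it stands.
- The arm moves only by the tool servo_tool, never from a script. Its argument "steps" is a list of rows, each a list of 3 entries, a list of its own where there are three numbers: the closure in counts, from 0 (fully open) to 255 (shut), then the shift along the tool's x, y, z in mm, then the turn, a rotation vector about the tool's x, y, z in rad. A call has exactly 10 rows; each row shifts and turns the commanded pose from where the row before left it, along the tool's axes as they then stand; what a row does not reach is not made up. A row lasts 1/10 s, in which the tool goes at most 50 mm and 8.59 degrees, less where a joint would pass 70% of its speed; a pose out of reach is approached as far as the arm can. A call with a gripper value outside its range is refused whole. The fingers move at their own pace and stop on an object; "squeeze" is the grip in N (left out, the last holds). Time passes only in rows, so rows that do not move let the fingers close, or fill a call up. It gives the time, the measured TCP pose, the force, the opening and the grip force at its end, in the units of the state.
- state(): the state, without advancing time (a new reading comes with each control period).
- cams.grab_frame(name): name is "side" or "top"; returns a dict with "color" (400x640x3 uint8, red, green, blue), "z_map" (400x640 float32, mm along the optical axis (not along the pixel's ray), 0 where there is no reading), "fovy" (degrees; the focal length in pixels is half the picture's height over the tangent of half this angle, whatever the lens; pixels are square), "cx", "cy" (the principal point, pixels), "eye" and "rotation" of the camera in the world. Camera axes: x right, y up, looking along -z (the intrinsics and any distortion apply to the point x, -y, -z); pixel columns grow to the right and rows downward; lengths in mm; the calibration is good to about 2 mm. A picture is of the moment at which its call begins.
- ticket.job_done(): hands the job in; it is judged then, once.
Trained networks look in a picture, given as the dict that the camera call returned (one of the last four; its "shot" number tells which), for a name from the list of things; names that differ only in an ending like _2 or _b are one class to them, and where a whole thing is asked for, a point or a joint stands for the part that bears it (a point fixed in the world has none). Each returns a list of dicts, best first, with "confidence" (0 to 1); they miss things now and then, are a little off and sometimes report something else, mostly with a low value. They report only what shows in the picture. A call takes as long as a camera call. They do not tell look-alikes from the thing itself.
- look_for(picture, thing): "at" ([column, row] in pixels, amid what is visible of it).
- outline_of(picture, thing): "pixels" (400x640 bool, what is visible of it) and "at" ([column, row] in pixels, amid what is visible of it).
The state is a dict: "time_s": time; "qpos": joint angles; "qvel": joint speeds; "effort": joint torques, N m; "ee_pos": TCP position; "ee_rot": TCP orientation; "force": force on the tool from outside, world axes, zero at the start; "torque": the same for the moment, N m; "gripper_width": finger opening in mm; "gripper_force": force on a finger pad.
Only numpy, scipy, OpenCV 4.12 (cv2) and the standard library are available. Lean on these libraries where they do the work, as an engineer would, in place of code of your own. Each camera call takes 0.05 s, during which the arm holds its last target. There are 200 camera calls.

## Working session

There is one attempt and no reset: what is moved stays moved. The work goes in short steps, Python scripts to look and compute and a tool call to move; the robot and the scene stay as the last step left them, time stands still between calls to the robot, and variables do not carry over. Pictures are saved under pics/ and viewed, at most 10 in all, crops included, and the job is handed in when it is done.

Besides the shell and the picture viewer there is one more tool, called after "Emit:" in YAML: its name, and indented under it one key for each argument. servo_tool: Moves the arm, as the interface text tells. Its arguments: {"type":"object","properties":{"steps":{"type":"array","items":{"type":"array"}},"squeeze":{"type":"number"}},"required":["steps"]}

```bash
mkdir -p pics; ls
cat > h.py <<'E'
import numpy as np, cv2
from workcell import state, cams, ticket, look_for, outline_of, env
def pts(p):
    z=p["z_map"]; f=200/np.tan(np.radians(p["fovy"]/2))
    v,u=np.mgrid[0:400,0:640]
    c=np.stack([(u-p["cx"])/f*z,-(v-p["cy"])/f*z,-z],-1)
    w=c@np.array(p["rotation"]).T+np.array(p["eye"])
    w[z<=0]=np.nan
    return w
E
python3 - <<'E'
from h import *
s=state();print(s)
T=[]
for n in("top","side"):
    p=cams.grab_frame(n);print(n,[(k,np.round(v,3).tolist()) for k,v in p.items() if k not in("color","z_map")])
    T.append(p["color"]);w=pts(p)
    for t in("feeder","shutter","shutter_top","roll","foil_bottle_mid","glass_jar_mid","screw_cap_mid","tape_mid","tube_rack_mid","spray_mid"):
        for o in outline_of(p,t)[:3]:
            m=o["pixels"];q=w[m];q=q[~np.isnan(q[:,0])]
            if len(q): print(n,t,round(o["confidence"],2),np.round(o["at"]),m.sum(),np.round(np.median(q,0)),"lo",np.round(np.percentile(q,3,0)),"hi",np.round(np.percentile(q,97,0)), p["color"][m].mean(0).round())
    cv2.imwrite(f"pics/{n}0.png",p["color"][:,:,::-1])
E
```

```text
pics
{'time_s': 0.0, 'qpos': array([-6.68061436e+01,  1.83501740e+01,  8.97051222e+01, -1.15327797e-03,
        7.20407498e+01, -1.14450896e+00]), 'qvel': array([-0.0027784 ,  0.00565698,  0.05214353,  0.07394029, -0.03687463,
       -0.04558142]), 'effort': array([-2.47981377e-03, -4.12464809e+01, -2.31975585e+01,  7.25321355e-02,
        4.56847355e-02, -1.60244390e-04]), 'ee_pos': array([ 236.80540534, -523.48788796,  235.14362481]), 'ee_rot': array([-1.79903951e+02, -8.22165345e-04,  2.43387211e+01]), 'force': array([-0.09729243, -0.12454849,  0.65552304]), 'torque': array([-0.04417424,  0.00439586, -0.00218759]), 'gripper_force': 0.0, 'gripper_width': 90.80440060671349}
top [('fovy', 56.337), ('cx', 323.501), ('cy', 204.357), ('eye', [354.114, -13.195, 1090.778]), ('rotation', [9.209, 1.672, -89.63]), ('shot', 1)]Traceback (most recent call last):
  File "<stdin>", line 6, in <module>
  File "h.py", line 7, in pts
    w=c@np.array(p["rotation"]).T+np.array(p["eye"])
      ~~~~~~~~~~~~~~~~~~~~~~~~~~~^~~~~~~~~~~~~~~~~~~
ValueError: operands could not be broadcast together with shapes (400,640) (3,)
```

```bash
sed -i 's/np.array(p\["rotation"\]).T/R.from_euler("xyz",p["rotation"],degrees=True).as_matrix().T/; 1a from scipy.spatial.transform import Rotation as R' h.py
python3 - <<'E'
from h import *
T=[]
for n in("top","side"):
    p=cams.grab_frame(n);print(n,[(k,np.round(v,3).tolist()) for k,v in p.items() if k not in("color","z_map")])
    w=pts(p)
    for t in("feeder","shutter","shutter_top","roll","foil_bottle_mid","glass_jar_mid","screw_cap_mid","tape_mid","tube_rack_mid","spray_mid"):
      try:
        for o in outline_of(p,t)[:3]:
            m=o["pixels"];q=w[m];q=q[~np.isnan(q[:,0])]
            if len(q): print(n,t,round(o["confidence"],2),np.round(o["at"]),m.sum(),np.round(np.median(q,0)),"lo",np.round(np.percentile(q,3,0)),"hi",np.round(np.percentile(q,97,0)), p["color"][m].mean(0).round())
      except Exception as e: print(t,e)
    cv2.imwrite(f"pics/{n}0.png",p["color"][:,:,::-1])
    if n=="top":
        m=(abs(w[...,2]-60)<6)
        c=cv2.connectedComponentsWithStats(m.astype(np.uint8)); 
        for i in range(1,c[0]):
            if c[2][i,4]>1000:
                q=w[c[1]==i][:,:2].astype(np.float32); print("z60",c[2][i],cv2.minAreaRect(q),w[c[1]==i][:,2].mean())
E
```

```text
top [('fovy', 56.337), ('cx', 323.501), ('cy', 204.357), ('eye', [354.114, -13.195, 1090.778]), ('rotation', [9.209, 1.672, -89.63]), ('shot', 2)]
top feeder 0.58 [384. 207.] 5189 [ 520. -150.   59.] lo [ 433. -274.   50.] hi [609. -25.  63.] [117. 115. 112.]
top shutter 0.87 [400. 198.] 1334 [ 539. -196.   60.] lo [ 489. -250.   56.] hi [ 588. -143.   63.] [ 98.  97. 104.]
top shutter 0.73 [384. 251.] 231 [ 389. -152.    8.] lo [ 369. -170.    2.] hi [ 411. -130.   25.] [27. 47. 93.]
top shutter_top 0.67 [401. 200.] 1309 [ 539. -196.   60.] lo [ 491. -250.   56.] hi [ 588. -143.   63.] [ 98.  97. 104.]
top roll 0.96 [243. 218.] 605 [484. 240. 103.] lo [457. 213.   3.] hi [511. 269. 113.] [31. 62. 35.]
top roll 0.96 [242. 276.] 621 [327. 236. 106.] lo [301. 213.   4.] hi [355. 268. 113.] [51. 29. 61.]
top roll 0.95 [241. 175.] 640 [599. 242.  97.] lo [573. 216.   4.] hi [629. 274. 112.] [30. 59. 33.]
top foil_bottle_mid 0.97 [352. 166.] 457 [628. -70. 113.] lo [613. -94.  11.] hi [661. -47. 118.] [43. 57. 87.]
top glass_jar_mid 0.71 [401. 199.] 1315 [ 539. -196.   60.] lo [ 491. -249
[... 1680 characters left out ...]
. 106.]
side glass_jar_mid 0.9 [277. 219.] 562 [610. 141.  67.] lo [593. 108.   9.] hi [639. 153. 101.] [ 82.  99. 117.]
side screw_cap_mid 0.68 [372. 206.] 146 [ 391. -158.   15.] lo [ 369. -174.    2.] hi [ 411. -126.   24.] [ 51.  67. 108.]
side tape_mid 0.81 [338. 242.] 326 [403. 101.  18.] lo [350.  83.  -1.] hi [429. 167.  25.] [109.  88.  61.]
side tube_rack_mid 0.75 [344. 149.] 487 [ 629. -462.   31.] lo [ 562. -516.    4.] hi [ 710. -446.   39.] [ 90.  98. 121.]
side tube_rack_mid 0.37 [309. 227.] 662 [490. 150.  87.] lo [473. 110.  10.] hi [526. 163. 110.] [111. 111. 100.]
side spray_mid 0.75 [231. 311.] 1917 [504. 500. 102.] lo [479. 469.   1.] hi [542. 519. 189.] [127. 127. 123.]
```

View pics/top0.png

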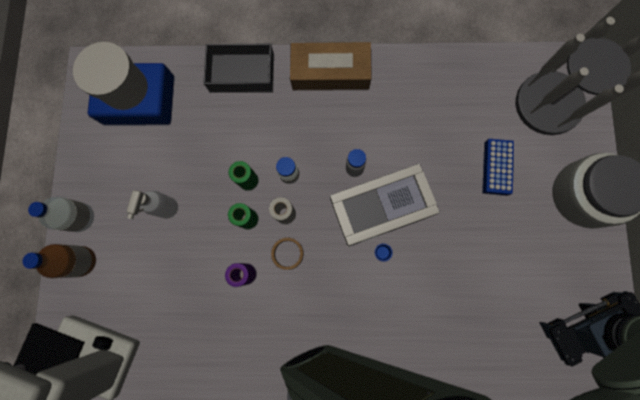

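View pics/side0.png

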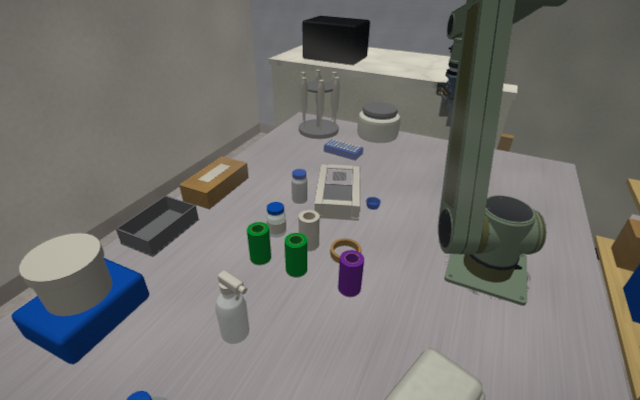

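The top view shows the feeder around (385,207), with the ribbed shutter at its right end (400,198), so its +x points left in the image at about 110° yaw. The white roll is at (281,209), and the green and purple look-alikes sit at (240,175), (240,216) and (238,275). The side view agrees, with the white roll at (309,229). I'll move over the shutter with the fingers shut.

Emit:
servo_tool:
  steps:
    - [255,[41,-17,8],[0,0,0]]
    - [255,[41,-17,8],[0,0,0]]
    - [255,[41,-17,8],[0,0,0]]
    - [255,[41,-17,8],[0,0,0]]
    - [255,[41,-17,8],[0,0,0]]
    - [255,[41,-17,8],[0,0,0]]
    - [255,[41,-17,8],[0,0,0]]
    - [255,[41,-17,8],[0,0,0]]
    - [255,[41,-17,8],[0,0,0]]
    - [255,[41,-17,8],[0,0,0.0757]]
  squeeze: 20

```text
time_s: 2.15
ee_pos: [541.6, -198.6, 155.8]
ee_rot: [180.0, -0.0, 19.9]
force: [1.8, -0.4, 0.1]
gripper_width: 14.0
gripper_force: 0.0
```

Run:
```python
from h import *
s=state();print(s["ee_pos"],s["ee_rot"],s["force"],s["gripper_width"])
for n,b in(("top",(255,190,305,228)),("side",(295,208,325,252))):
    p=cams.grab_frame(n);w=pts(p)
    u0,v0,u1,v1=b;q=w[v0:v1,u0:u1].reshape(-1,3)
    t=q[(q[:,2]>104)&(q[:,2]<116)]
    print(n,len(t),cv2.minEnclosingCircle(t[:,:2].astype(np.float32)),t.mean(0),np.percentile(t,[2,98],axis=0).round(1).tolist())
```

```text
[ 541.63689282 -198.57505934  155.82792291] [ 1.79969351e+02 -1.77930656e-02  1.99026098e+01] [ 1.75366209 -0.4046917   0.12234673] 14.025411454837599
top 297 ((502.13623046875, 132.53976440429688), 30.894990921020508) [501.93870188 132.40064565 109.89709862] [[473.6, 103.4, 106.0], [530.2, 159.8, 113.4]]
side 315 ((490.88531494140625, 185.4796905517578), 86.07965087890625) [490.62801588 175.60202694 108.60721275] [[458.6, 106.4, 104.6], [528.5, 265.9, 111.4]]
```

Emit:
servo_tool:
  steps:
    - [255,[0,0,10],[0,0,0]]
    - [255,[0,0,10],[0,0,0]]
    - [255,[0,0,10],[0,0,0]]
    - [255,[0,0,10],[0,0,0]]
    - [255,[0,0,10],[0,0,0]]
    - [255,[0,0,9],[0,0,0]]
    - [255,[0,0,5],[0,0,0]]
    - [255,[0,0,3],[0,0,0]]
    - [255,[0,0,2],[0,0,0]]
    - [255,[0,0,0],[0,0,0]]

```text
time_s: 3.25
ee_pos: [540.6, -200.0, 87.0]
ee_rot: [180.0, -0.0, 20.0]
force: [0.1, 0.4, 0.5]
gripper_width: 0.3
gripper_force: 0.0
```

Emit:
servo_tool:
  steps:
    - [255,[0,0,2],[0,0,0]]
    - [255,[0,0,1],[0,0,0]]
    - [255,[0,0,1],[0,0,0]]
    - [255,[0,0,0.5],[0,0,0]]
    - [255,[0,0,0.5],[0,0,0]]
    - [255,[0,0,0],[0,0,0]]
    - [255,[0,0,0],[0,0,0]]
    - [255,[0,0,0],[0,0,0]]
    - [255,[0,0,0],[0,0,0]]
    - [255,[0,0,0],[0,0,0]]

```text
time_s: 4.25
ee_pos: [540.5, -200.0, 82.3]
ee_rot: [180.0, -0.0, 20.0]
force: [-1.6, 0.9, 6.3]
gripper_width: 0.1
gripper_force: 2.7
```

Emit:
servo_tool:
  steps:
    - [255,[0,0,0.3],[0,0,0]]
    - [255,[0,0,0.3],[0,0,0]]
    - [255,[0,0,0],[0,0,0]]
    - [255,[0,-2,0],[0,0,0]]
    - [255,[0,-3,0],[0,0,0]]
    - [255,[0,-5,0],[0,0,0]]
    - [255,[0,-5,0],[0,0,0]]
    - [255,[0,-5,0],[0,0,0]]
    - [255,[0,0,0],[0,0,0]]
    - [255,[0,0,0],[0,0,0]]

```text
time_s: 5.25
ee_pos: [533.8, -181.6, 82.3]
ee_rot: [179.9, -0.0, 20.0]
force: [-2.7, -0.4, 8.3]
gripper_width: 0.7
gripper_force: 4.1
```

Emit:
servo_tool:
  steps:
    - [255,[0,0,0.6],[0,0,0]]
    - [255,[0,0,0.5],[0,0,0]]
    - [255,[0,-4,0],[0,0,0]]
    - [255,[0,-6,0],[0,0,0]]
    - [255,[0,-7,0],[0,0,0]]
    - [255,[0,-7,0],[0,0,0]]
    - [255,[0,-7,0],[0,0,0]]
    - [255,[0,-7,0],[0,0,0]]
    - [255,[0,-4,0],[0,0,0]]
    - [255,[0,0,0],[0,0,0]]

```text
time_s: 6.25
ee_pos: [519.5, -142.4, 82.2]
ee_rot: [179.9, -0.0, 20.1]
force: [-4.1, -1.1, 15.2]
gripper_width: 0.3
gripper_force: 7.6
```

Run:
```python
from h import *
p=cams.grab_frame("top")
cv2.imwrite("pics/t1.png",cv2.resize(p["color"][140:270,300:460,::-1],None,fx=4,fy=4))
```

```text
(no output)
```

View pics/t1.png

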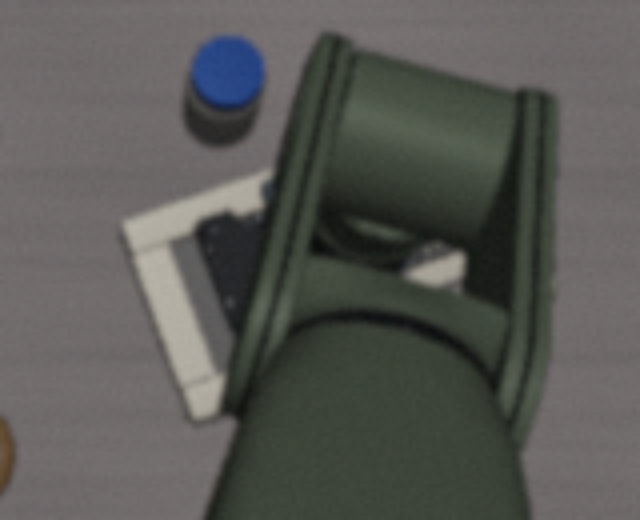

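The arm hides the shutter in this crop (the bottle cap shows at the top left), so I'll keep dragging and watch for the stop in the force reading.

Emit:
servo_tool:
  steps:
    - [255,[0,-4,0],[0,0,0]]
    - [255,[0,-6,0],[0,0,0]]
    - [255,[0,-6,0],[0,0,0]]
    - [255,[0,-6,0],[0,0,0]]
    - [255,[0,-6,0],[0,0,0]]
    - [255,[0,-6,0],[0,0,0]]
    - [255,[0,-4,0],[0,0,0]]
    - [255,[0,-4,0],[0,0,0]]
    - [255,[0,-3,0],[0,0,0]]
    - [255,[0,0,0],[0,0,0]]

```text
time_s: 7.3
ee_pos: [506.1, -101.2, 82.2]
ee_rot: [179.7, -0.2, 20.1]
force: [-0.9, -4.7, 11.2]
gripper_width: 0.3
gripper_force: 5.9
```

Emit:
servo_tool:
  steps:
    - [255,[0,-2,0],[0,0,0]]
    - [255,[0,-2,0],[0,0,0]]
    - [255,[0,0,0],[0,0,0]]
    - [255,[0,0,-10],[0,0,0]]
    - [0,[0,0,-25],[0,0,0]]
    - [0,[0,0,-35],[0,0,0]]
    - [0,[0,0,-38],[0,0,0]]
    - [0,[10,-35,0],[0,0,0]]
    - [0,[15,-40,0],[0,0,0]]
    - [0,[15,-40,0],[0,0,0]]

```text
time_s: 8.3
ee_pos: [500.4, 27.2, 188.5]
ee_rot: [-180.0, -0.0, 19.9]
force: [0.7, -0.4, -0.6]
gripper_width: 45.6
gripper_force: 0.0
```

Emit:
servo_tool:
  steps:
    - [0,[13,-33,0],[0,0,0]]
    - [0,[13,-33,0],[0,0,0]]
    - [0,[11,-32,0],[0,0,0]]
    - [0,[0,0,0],[0,0,0]]
    - [0,[0,0,0],[0,0,0]]
    - [0,[0,0,0],[0,0,0]]
    - [0,[0,0,15],[0,0,0]]
    - [0,[0,0,15],[0,0,0]]
    - [0,[0,0,0],[0,0,0]]
    - [0,[0,0,0],[0,0,0]]

```text
time_s: 9.3
ee_pos: [502.1, 129.8, 158.4]
ee_rot: [180.0, 0.0, 19.9]
force: [0.4, 0.2, 0.4]
gripper_width: 91.0
gripper_force: 0.0
```

Run:
```python
from h import *
s=state();print(s["ee_pos"],s["gripper_width"])
p=cams.grab_frame("top");w=pts(p)
cv2.imwrite("pics/t2.png",cv2.resize(p["color"][140:270,230:460,::-1],None,fx=3,fy=3))
m=(w[...,0]>480)&(w[...,0]<600)&(w[...,1]>-260)&(w[...,1]<-140)
for lo,hi,nm in((42,56,"pin"),(0,18,"floor")):
    t=w[m&(w[...,2]>lo)&(w[...,2]<hi)];print(nm,len(t),cv2.minAreaRect(t[:,:2].astype(np.float32)) if len(t) else 0,t.mean(0))
for t in ("spindle_foot","shutter"):
  for o in outline_of(p,t)[:2]: 
    q=w[o["pixels"]]; print(t,o["confidence"],o["at"],np.nanmedian(q,0),np.nanpercentile(q,[3,97],axis=0).round().tolist())
```

```text
[502.10810836 129.84599022 158.38772427] 90.96678880295651
pin 482 ((533.8447875976562, -202.27508544921875), (123.34013366699219, 114.25740051269531), 9.901333808898926) [ 546.09115375 -208.13287735   51.623356  ]
floor 676 ((544.4915771484375, -203.63644409179688), (81.95877075195312, 77.56781005859375), 20.759029388427734) [ 544.98649613 -204.34754057   10.30811993]
spindle_foot 0.67 [385.7, 202.3] [ 522.88075926 -149.77794747   58.77496096] [[431.0, -276.0, 6.0], [614.0, -25.0, 63.0]]
spindle_foot 0.18 [301.2, 251.3] [392.4568448   82.2555624   24.38324781] [[374.0, 78.0, 9.0], [411.0, 91.0, 27.0]]
shutter 0.68 [367.6, 211.9] [ 505.10982254 -100.64229198   59.94381646] [[455.0, -156.0, 55.0], [554.0, -48.0, 64.0]]
```

View pics/t2.png

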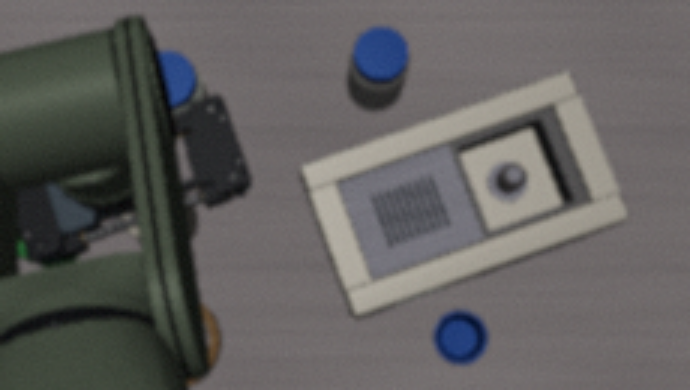

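The crop shows the shutter open, its edge level with the edge of the well, and the spindle uncovered at about crop (511,180), which is full-frame (400,200). Next I'll descend and grip the roll.

Emit:
servo_tool:
  steps:
    - [0,[1,-2.5,0],[0,0,0]]
    - [0,[0,0,12],[0,0,0]]
    - [0,[0,0,15],[0,0,0]]
    - [0,[0,0,15],[0,0,0]]
    - [0,[0,0,14],[0,0,0]]
    - [0,[0,0,9],[0,0,0]]
    - [0,[0,0,5],[0,0,0]]
    - [0,[0,0,0],[0,0,0]]
    - [140,[0,0,0],[0,0,0]]
    - [255,[0,0,0],[0,0,0]]
  squeeze: 15

```text
time_s: 10.45
ee_pos: [502.6, 133.5, 88.8]
ee_rot: [180.0, -0.1, 20.0]
force: [-0.2, 1.3, -1.3]
gripper_width: 77.7
gripper_force: 0.0
```

Run:
```python
from h import *
for n in("top","side"):
    p=cams.grab_frame(n);w=pts(p)
    m=np.hypot(w[...,0]-542,w[...,1]+200)<24
    t=w[m&(w[...,2]>42)&(w[...,2]<57)];print(n,len(t),np.median(t,0),t.mean(0),cv2.minEnclosingCircle(t[:,:2].astype(np.float32)) if len(t) else 0)
    if n=="top":
        q=w[(abs(w[...,2]-60)<6)&(w[...,0]>400)&(w[...,0]<640)&(w[...,1]<-15)&(w[...,1]>-290)]
        r=cv2.minAreaRect(q[:,:2].astype(np.float32));c=np.array(r[0]);print(r)
        print(c-52.5*np.array([np.cos(np.radians(110)),np.sin(np.radians(110))]))
```

```text
top 53 [ 541.44493481 -199.5625868    47.74536211] [ 540.5686557  -199.28201757   47.97102078] ((541.1683349609375, -200.47467041015625), 11.785698890686035)
((553.8460083007812, -139.95851135253906), (214.2166290283203, 270.4388122558594), 20.01910400390625)
[ 571.80206583 -189.29237394]
side 20 [ 540.88695925 -196.14197647   47.87836573] [ 540.71665256 -196.23992288   47.2769838 ] ((541.2002563476562, -198.1253662109375), 10.974247932434082)
```

Emit:
servo_tool:
  steps:
    - [255,[0,0,0],[0,0,0]]
    - [255,[0,0,0],[0,0,0]]
    - [255,[0,0,0],[0,0,0]]
    - [255,[0,0,0],[0,0,0]]
    - [255,[0,0,0],[0,0,0]]
    - [255,[0,0,0],[0,0,0]]
    - [255,[0,0,0],[0,0,0]]
    - [255,[0,0,0],[0,0,0]]
    - [255,[0,0,-5],[0,0,0]]
    - [255,[0,0,-10],[0,0,0]]

```text
time_s: 11.55
ee_pos: [500.2, 133.4, 102.1]
ee_rot: [-179.9, 0.3, 20.0]
force: [-0.1, 0.2, -3.9]
gripper_width: 61.2
gripper_force: 15.0
```

Emit:
servo_tool:
  steps:
    - [255,[0,0,-20],[0,0,0]]
    - [255,[0,0,-30],[0,0,0]]
    - [255,[0,0,-30],[0,0,0]]
    - [255,[0,0,-5],[0,0,0]]
    - [255,[-4,15,0],[0,0,0]]
    - [255,[-6,25,0],[0,0,0]]
    - [255,[-8,35,0],[0,0,0]]
    - [255,[-8,35,0],[0,0,0]]
    - [255,[-8,35,0],[0,0,0]]
    - [255,[-8,35,0],[0,0,0]]

```text
time_s: 12.55
ee_pos: [522.6, -52.0, 186.0]
ee_rot: [-179.9, 0.2, 20.0]
force: [-0.4, 0.3, -3.2]
gripper_width: 61.4
gripper_force: 15.0
```

Emit:
servo_tool:
  steps:
    - [255,[-8,35,0],[0,0,0]]
    - [255,[-8,35,0],[0,0,0]]
    - [255,[-8,35,0],[0,0,0]]
    - [255,[-6,25,0],[0,0,0]]
    - [255,[-4,17,0],[0,0,0]]
    - [255,[0,0,0],[0,0,0]]
    - [255,[0,0,0],[0,0,0]]
    - [255,[0,0,0],[0,0,0]]
    - [255,[0,0,0],[0,0,0]]
    - [255,[0,0,0],[0,0,0]]

```text
time_s: 13.55
ee_pos: [542.5, -198.9, 188.4]
ee_rot: [-180.0, -0.0, 20.1]
force: [-0.7, -0.6, -2.7]
gripper_width: 61.3
gripper_force: 15.0
```

Run:
```python
from h import *
s=state();print(s["ee_pos"],s["ee_rot"],s["gripper_width"],s["force"])
p=cams.grab_frame("side");w=pts(p)
cv2.imwrite("pics/s1.png",cv2.resize(p["color"][100:250,260:440,::-1],None,fx=4,fy=4))
for o in outline_of(p,"roll"):
    q=w[o["pixels"]];print(o["confidence"],o["at"],np.nanmedian(q,0),np.nanpercentile(q,[3,97],axis=0).round().tolist(),p["color"][o["pixels"]].mean(0))
```

```text
[ 542.53079036 -198.92792905  188.39419323] [-1.79999796e+02 -6.10877532e-03  2.00748919e+01] 61.29011034262056 [-0.74313893 -0.62008119 -2.72578309]
0.93 [293.4, 252.9] [478.37243502 262.90235055  78.99014639] [[457.0, 221.0, 5.0], [510.0, 273.0, 111.0]] [16.89558665 83.31216362 34.9181916 ]
0.7 [348.0, 275.2] [322.97930753 264.02427748  80.4401409 ] [[298.0, 221.0, 6.0], [353.0, 273.0, 110.0]] [69.62779397 33.25558795 88.71525753]
0.62 [260.4, 241.7] [592.31026763 264.08614699  75.44416933] [[573.0, 221.0, 2.0], [627.0, 277.0, 110.0]] [19.3876652  83.07819383 36.53303965]
0.62 [337.2, 196.3] [506.81500696 -97.14057301  59.18076854] [[456.0, -154.0, 57.0], [554.0, -47.0, 62.0]] [142.89316239 138.78418803 139.04487179]
0.61 [336.3, 158.7] [ 530.9890414  -175.43703751  141.27436069] [[512.0, -198.0, 102.0], [567.0, -167.0, 201.0]] [107.49401198 105.75149701 100.99401198]
```

View pics/s1.png

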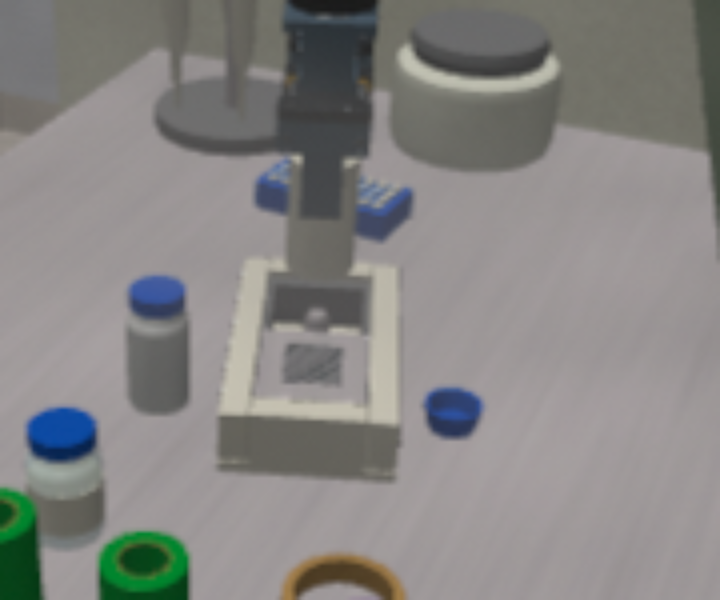

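The side view shows the roll upright in the fingers at crop (322,240), above the spindle at (317,318), with the shutter open. I'll fit the roll's axis before lowering it.

Run:
```python
from h import *
from scipy.optimize import least_squares
p=cams.grab_frame("side");w=pts(p).reshape(-1,3)
t=w[(np.hypot(w[:,0]-542,w[:,1]+199)<45)&(w[:,2]>103)&(w[:,2]<163)]
r=least_squares(lambda c:np.hypot(t[:,0]-c[0]-c[2]*(t[:,2]-130)/100,t[:,1]-c[1]-c[3]*(t[:,2]-130)/100)-31,[542,-199,0,0],loss="soft_l1",f_scale=1.5)
print(len(t),r.x,np.abs(r.fun).mean(), state()["ee_pos"])
```

```text
254 [ 543.36346294 -200.49543282   -1.43957344    1.30569516] 1.3782204313828528 [ 542.57328258 -199.34517266  188.41154011]
```

Emit:
servo_tool:
  steps:
    - [255,[-1.8,-1,0],[0,0,0]]
    - [255,[0,0,8],[0,0,0]]
    - [255,[0,0,10],[0,0,0]]
    - [255,[0,0,10],[0,0,0]]
    - [255,[0,0,7],[0,0,0]]
    - [255,[0,0,5],[0,0,0]]
    - [255,[0,0,5],[0,0,0]]
    - [255,[0,0,4],[0,0,0]]
    - [255,[0,0,4],[0,0,0]]
    - [255,[0,0,4],[0,0,0]]

```text
time_s: 14.7
ee_pos: [540.6, -199.6, 131.1]
ee_rot: [180.0, -0.0, 20.0]
force: [-0.7, 0.7, -3.0]
gripper_width: 61.0
gripper_force: 15.0
```

Emit:
servo_tool:
  steps:
    - [255,[0,0,4],[0,0,0]]
    - [255,[0,0,4],[0,0,0]]
    - [255,[0,0,4],[0,0,0]]
    - [255,[0,0,4],[0,0,0]]
    - [255,[0,0,3],[0,0,0]]
    - [255,[0,0,3],[0,0,0]]
    - [255,[0,0,2],[0,0,0]]
    - [255,[0,0,2],[0,0,0]]
    - [255,[0,0,0],[0,0,0]]
    - [255,[0,0,0],[0,0,0]]

```text
time_s: 15.7
ee_pos: [540.6, -199.5, 105.3]
ee_rot: [180.0, -0.0, 20.0]
force: [0.3, 0.0, -2.7]
gripper_width: 61.4
gripper_force: 15.0
```

Emit:
servo_tool:
  steps:
    - [255,[0,0,1],[0,0,0]]
    - [255,[0,0,1],[0,0,0]]
    - [255,[0,0,1],[0,0,0]]
    - [255,[0,0,1],[0,0,0]]
    - [255,[0,0,0.5],[0,0,0]]
    - [255,[0,0,0.5],[0,0,0]]
    - [255,[0,0,0.5],[0,0,0]]
    - [255,[0,0,0.5],[0,0,0]]
    - [255,[0,0,0],[0,0,0]]
    - [255,[0,0,0],[0,0,0]]

```text
time_s: 16.7
ee_pos: [540.5, -199.5, 99.3]
ee_rot: [180.0, -0.0, 20.0]
force: [0.2, 0.1, -2.0]
gripper_width: 61.4
gripper_force: 15.0
```

Emit:
servo_tool:
  steps:
    - [255,[0,0,0.4],[0,0,0]]
    - [255,[0,0,0.4],[0,0,0]]
    - [255,[0,0,0.4],[0,0,0]]
    - [255,[0,0,0.3],[0,0,0]]
    - [255,[0,0,0],[0,0,0]]
    - [255,[0,0,0],[0,0,0]]
    - [255,[0,0,0],[0,0,0]]
    - [255,[0,0,0],[0,0,0]]
    - [255,[0,0,0],[0,0,0]]
    - [255,[0,0,0],[0,0,0]]

```text
time_s: 17.7
ee_pos: [540.8, -199.6, 98.5]
ee_rot: [180.0, -0.0, 20.0]
force: [-1.7, -0.3, 5.9]
gripper_width: 61.5
gripper_force: 15.0
```

The wrist force changed from -2 to +5.9 N at the expected height, so the roll is on the well floor. I'll let go.

Emit:
servo_tool:
  steps:
    - [60,[0,0,0],[0,0,0]]
    - [0,[0,0,0],[0,0,0]]
    - [0,[0,0,0],[0,0,0]]
    - [0,[0,0,0],[0,0,0]]
    - [0,[0,0,0],[0,0,0]]
    - [0,[0,0,0],[0,0,0]]
    - [0,[0,0,0],[0,0,0]]
    - [0,[0,0,0],[0,0,0]]
    - [0,[0,0,0],[0,0,0]]
    - [0,[0,0,0],[0,0,0]]

```text
time_s: 18.7
ee_pos: [540.5, -199.5, 97.8]
ee_rot: [180.0, 0.0, 20.0]
force: [0.0, 1.0, -0.2]
gripper_width: 91.2
gripper_force: 0.0
```

Emit:
servo_tool:
  steps:
    - [0,[0,0,-5],[0,0,0]]
    - [0,[0,0,-12],[0,0,0]]
    - [0,[0,0,-20],[0,0,0]]
    - [0,[0,0,-30],[0,0,0]]
    - [0,[0,0,-30],[0,0,0]]
    - [0,[-30,20,-10],[0,0,0]]
    - [0,[-35,30,0],[0,0,0]]
    - [0,[-35,30,0],[0,0,0]]
    - [0,[-30,30,0],[0,0,0]]
    - [0,[0,0,0],[0,0,0]]

```text
time_s: 19.7
ee_pos: [454.0, -351.6, 206.0]
ee_rot: [179.8, 0.0, 19.7]
force: [-0.8, -0.0, -0.9]
gripper_width: 90.9
gripper_force: 0.0
```

Run:
```python
from h import *
from scipy.optimize import least_squares
s=state();print(s["ee_pos"],s["gripper_width"],s["force"])
a=cams.grab_frame("top");w=pts(a)
t=w[(np.hypot(w[...,0]-541,w[...,1]+200)<45)&(w[...,2]>114)&(w[...,2]<130)];print(len(t),t.mean(0),cv2.minEnclosingCircle(t[:,:2].astype(np.float32)) if len(t) else 0)
b=cams.grab_frame("side");w=pts(b).reshape(-1,3)
t=w[(np.hypot(w[:,0]-542,w[:,1]+199)<45)&(w[:,2]>70)&(w[:,2]<112)]
r=least_squares(lambda c:np.hypot(t[:,0]-c[0]-c[2]*(t[:,2]-90)/100,t[:,1]-c[1]-c[3]*(t[:,2]-90)/100)-31,[542,-199,0,0],loss="soft_l1",f_scale=1.5);print(r.x)
cv2.imwrite("pics/end.png",np.hstack([a["color"][140:270,260:440,::-1].repeat(3,0).repeat(3,1)[:390],b["color"][120:250,290:370,::-1].repeat(3,0).repeat(3,1)]))
```

```text
[ 454.03309091 -351.57636714  206.02051064] 90.94020209514152 [-0.84044349 -0.0480951  -0.93184847]
315 [ 539.42116612 -198.94051528  119.48420106] ((540.3461303710938, -199.07835388183594), 31.295093536376953)
[ 541.42058552 -200.69116106   -2.51421746    4.22980555]
```

View pics/end.png

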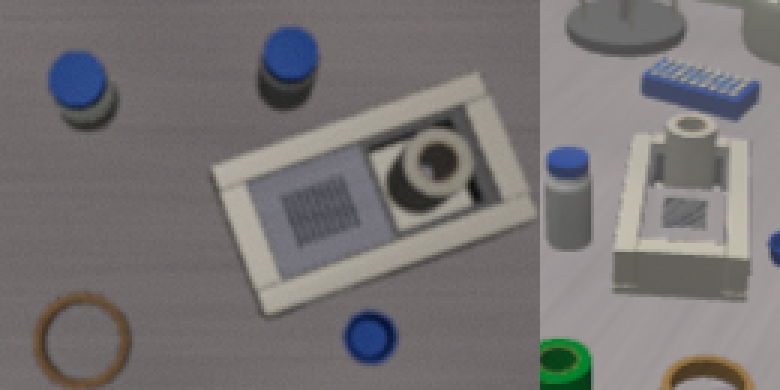

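The final pictures show the roll upright on the spindle (left half (437,160), right half (690,150)), its top at about 119.5 mm, with the shutter open and the arm clear.

```bash
python3 -c "
from h import *
print(ticket.job_done())"
```

```text
the job is handed in; nothing more can be done
None
```

The shutter is fully open, the roll stands released on the spindle on the well floor, the bystanders in view look unmoved, and the job was handed in at about 20 s; no verdict came back.

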